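# Press a pour insert home in a bottle neck

## Task

One of the three bottles in the grey block still has its pour insert only resting in the neck, standing proud. Take the pusher out of its dish, put its hollow end over the insert's spout and press straight down until the insert snaps home, flange flat on the neck; then keep about 15 N (1.5 kg; 12 to 18 N will do) on it for half a second to bed the seal, never exceeding 25 N, which would crack it. Stand the pusher upright in its dish again and leave the caps, beaker and tube rack where they are.

Things in the scene. Friction and masses are not known exactly. Their poses are not given: they have to be found in the camera images.
- block: Grey block, 84 x 250 mm (x by y), top 45 mm above the bench, fixed; origin at the centre of its underside. It holds fast three like brown bottles, 54 mm across, 80 mm apart in a row along its y. Two are finished, their inserts flat on the neck; the unfinished one, in any of the places, has the highest flange and spout.
- bottle: The bottle to finish. Origin: centre of its mouth, z up; the mouth is 101 to 107 mm above the bench, differing from bottle to bottle. Neck 33 mm outside, bore 26 mm; a springy bead runs round inside the bore, 4 mm below the mouth.
- insert: Off-white plastic pour insert, loose, upright in that bottle. Origin: centre of the flange's underside, z up along the spout. Flange 31 mm across, 3 mm thick; on it a tapered spout 16 mm tall, 11 mm across at the foot, 7 mm at the tip; below it a tapered plug 23 mm across, 15 mm long. It rests on the bead, flange about 7 mm above the mouth.
- insert_tip (a point): Tip of the insert's spout, 19 mm above the flange's underside. Pressed down, the insert resists more and more, up to 8 to 12 N about 4 mm above home, then gives way suddenly and goes down with almost no resistance until its flange lies flat on the mouth, held there by the bead. There the stop is hard: the force rises steeply, as stiffly as the arm itself.
- pusher_mid (a point): Centre of the pusher, half-way up: a round black plastic hand tool of 60 to 120 g, 110 mm tall, standing upright in the dish. Its lowest 24 mm are 30 mm across, tapering over the next 8 mm to a plain round handle 22 mm across from 32 mm above the foot to 106 mm. z is its axis, pointing up.
- pusher_foot (a point): Centre of the pusher's lower end, 55 mm below pusher_mid; a flat ring 30 mm across with a hole 16 mm across and 24 mm deep, which takes the whole spout, so that the ring bears on the flange.
- dish: Fixed round steel dish in which the pusher stands. Origin: centre of its underside, on the bench. 66 mm across at the top, rim 11 mm high, inside floor 5 mm above the bench and 56 mm across.
- cap_a: Black screw cap, 38 mm across, 21 mm tall, loose on the bench; origin at the centre of its underside. A bystander.
- cap_b: A second screw cap like cap_a. A bystander.
- beaker: Small glass beaker, 50 mm across, 68 mm tall; origin at the centre of its underside. A bystander.
- tube_rack: White tube rack, 75 x 150 mm (x by y), 97 mm tall with its capped tubes; origin at the centre of its underside. A bystander.
Not all that is in view belongs to the job. Of the things that look like the part that bears pusher_mid, take the one that is farthest from the robot's base at the start. Several things have the shape of the dish; the one meant has the colours described above.

How it is judged (in metres and radians):
On the way, in this order (a step that is already met when the one before it is completed fails the run):
1. the pusher's hollow end is over the spout and bears on the flange while the insert still stands proud (contact force between pusher and insert above 1.5 N and z of pusher_foot in the frame of insert below 0.006 m and z of insert in the frame of bottle above 0.003 m), for 0.05 s.
2. the insert is home in the neck and is kept pressed down by the pusher with 11 to 19 N (z of insert in the frame of bottle below 0.0012 m and angle between insert's own z axis and vertical below 0.05 rad and contact force between pusher and insert between 11 and 19 N), for 0.4 s.
At the end, for the whole second after the job is handed in: The insert is home: flange less than 1.2 mm above the mouth, tilt under 0.05 rad, within 3 mm of the neck's centre. The pusher stands upright and still in the dish, its foot on the dish's floor within 16 mm of the dish's centre (z of insert in the frame of bottle between -0.003 and 0.0012 m and horizontal distance between insert and bottle below 0.003 m and angle between each of insert, pusher_mid's own z axis and vertical below 0.05 rad and horizontal distance between pusher_foot and dish below 0.016 m and height (world z) of pusher_foot below 0.008 m and linear speed of pusher below 0.02 m/s); the robot touches nothing.
It fails at once if the pusher presses on the insert with more than 25 N (contact force between pusher and insert above 25 N).
It fails at once if the gripper itself presses on the insert (contact force between the fingers and insert above 1 N).
It fails at once if a cap, the beaker or the tube rack is shifted by more than 20 mm (distance of any of cap_a, cap_b, beaker, tube_rack from where it was at the start of the episode above 0.02 m).
It also fails if it takes over 58 s, if anything falls off the work surface, if the arm or the gripper's body presses on something with over 40 N, if the wrist force passes 120 N, or if a joint passes its speed limit or range.

## Robot

A 7-joint arm with a two-finger parallel gripper is mounted at the origin on the work surface. World frame = base frame: x ahead of the robot, y to its left, z up, the work surface at z = 0. Lengths are in mm, angles in rad, forces in N, time in s.
With the tool pointing down it reaches from about 425 to 950 mm from the base axis. Payload 4.7 kg.
Tool frame: the origin (TCP) lies on the centre line of the jaws, within the pads' length; the fingertips stand 11 mm ahead of it and the grasp point (between the pads) lies 8 mm behind it; z points along the fingers, y is the direction in which the jaws open and shut (so a half turn about z gives the same grasp; the last joint's range is limited). The gripper opens to 85 mm and grips with 20 to 120 N. Pads are 22 mm wide; open, the fingers measure 114 mm over their backs; the gripper's body (76 mm by 85 mm) begins 54 mm behind the grasp point. The pads swing forward as they close: fully open they stand 13 mm farther back than shut.
Start: joints at [1.285, 0.469, -0.049, 1.532, 0.024, 1.141, -0.082], TCP at [171.488, -652.872, 215.135] pointing down, gripper open.
Joint ranges: [-2.59, 2.59], [-0.33, 1.99], [-1.39, 1.29], [0.1, 2.45], [-1.04, 4.18], [0.21, 1.99], [-2.66, 2.66]. Speed limits (rad/s): [2.57, 2.57, 3.14, 3.14, 3.14, 3.14, 3.14].

## Interface

Orientations are given as a unit quaternion [w, x, y, z].
In Python, from rig import robot, get_image, camera_info gives the robot as it stands. The module is installed in compiled form; this text tells all that it offers.
- The arm moves only by the tool move_arm, never from a script. Its argument "commands" is a list of rows, each a list of 6 numbers: the shift along the tool's x, y, z in cm, then the turn, a rotation vector about the tool's x, y, z in rad. A call has exactly 8 rows; each row is the pose to reach, as a shift and turn from the pose commanded when the call began, along the tool's axes at that moment; what a row does not reach only later rows make up. A row lasts 1/10 s, in which the tool goes at most 50 mm and 8.59 degrees, less where a joint would pass 70% of its speed; a pose out of reach is approached as far as the arm can. A call with a gripper value outside its range is refused whole. "jaw" is the finger opening in cm, from 0 to 8.54, set as the call begins (left out, the last holds). The fingers move at their own pace and stop on an object; the grip force is fixed at half the most. Time passes only in rows, so rows that repeat a pose let the fingers close, or fill a call up. It gives the time, the measured TCP pose, the force and the opening at its end, in the units of the state.
- robot.get_obs(): the state, without advancing time (a new reading comes with each control period).
- get_image(name): name is "side" or "top"; returns the picture (420x560x3 uint8, red, green, blue); there is no depth.
- camera_info(name): a dict with "mtx" (3x3 intrinsics, pixels), "R" (3x3) and "t" (3): a world point X has camera coordinates R X + t. Camera axes: x right, y down, z forward; pixel columns grow to the right and rows downward; lengths in mm; the calibration is good to about 2 mm. A picture is of the moment at which its call begins. camera_info takes no time and is no camera call.
- robot.hand_in(): hands the job in, once; it reports no verdict.
The state is a dict: "t": time; "joint_positions": joint angles; "qvel": joint speeds; "effort": joint torques, N m; "tcp_pos": TCP position; "ee_rot": TCP orientation; "contact_force": force on the tool from outside, world axes, zero at the start; "torque": the same for the moment, N m; "finger_gap": finger opening in mm.
Only numpy, scipy, OpenCV 4.12 (cv2) and the standard library are available. Lean on these libraries where they do the work, as an engineer would, in place of code of your own. Each camera call takes 0.05 s, during which the arm holds its last target.

## Working session

There is one attempt and no reset: what is moved stays moved. The work goes in short steps, Python scripts to look and compute and a tool call to move; the robot and the scene stay as the last step left them, time stands still between calls to the robot, and variables do not carry over. Pictures are saved under pics/ and viewed, and the job is handed in when it is done.

Besides the shell and the picture viewer there is one more tool, called after "Call:" as name(argument=value, ...) on one line, values as JSON. move_arm: Moves the arm, as the interface text tells. Its arguments: {"type":"object","properties":{"commands":{"type":"array","items":{"type":"array","items":{"type":"number"}}},"jaw":{"type":"number"}},"required":["commands"]}

```bash
mkdir -p pics; python3 - <<'E'
from rig import robot,get_image,camera_info
import cv2
o=robot.get_obs(); print({k:o[k] for k in o})
for n in("side","top"):
    im=get_image(n); cv2.imwrite(f"pics/{n}0.png",im[:,:,::-1]); c=camera_info(n); print(n,c)
E
```

```text
{'t': 0.0, 'joint_positions': array([ 1.28509766,  0.46948393, -0.04860283,  1.53372286,  0.02408284,
        1.14099248, -0.08232594]), 'qvel': array([ 3.01472830e-04,  7.67165198e-05, -4.28800855e-04,  1.38466156e-03,
        2.94705596e-04,  5.09643475e-04,  2.32488151e-04]), 'effort': array([-8.54184364e-04, -5.10312152e+01, -4.72309417e-02, -2.37723094e+01,
        1.06054335e-02,  7.44982681e-03, -9.05500144e-06]), 'tcp_pos': array([ 171.29781459, -652.24998218,  214.02058482]), 'ee_rot': array([-9.98568934e-04,  9.91767221e-01,  1.28049822e-01, -1.57076636e-04]), 'contact_force': array([0.17359228, 0.17150376, 0.29983198]), 'torque': array([-0.03929603,  0.01274497, -0.02021754]), 'finger_gap': 85.1742945231933}
side {'mtx': array([[477.76656956,   0.        , 279.87734503],
       [  0.        , 477.76656956, 202.90348214],
       [  0.        ,   0.        ,   1.        ]]), 'R': array([[-0.93900322, -0.34345187, -0.01771351],
       [-0.23524326,  0.67902444, -0.69540378],
       [ 0.25086563, -0.6488194 , -0.71840088]]), 't': array([519.71890728, 238.46344197, 894.60836277])}
top {'mtx': array([[439.69930937,   0.        , 278.06188473],
       [  0.        , 439.69930937, 207.59720917],
       [  0.        ,   0.        ,   1.        ]]), 'R': array([[-0.02591486, -0.99965449,  0.00439597],
       [-0.99557929,  0.02541159, -0.09042195],
       [ 0.090279  , -0.00671981, -0.99589384]]), 't': array([-45.72251182, 596.49984173, 829.96999437])}
```

View pics/side0.png

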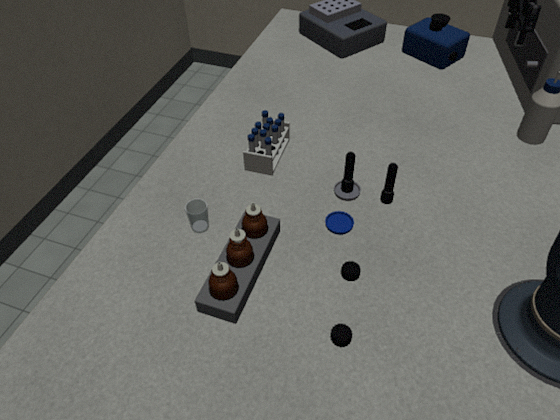

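View pics/top0.png

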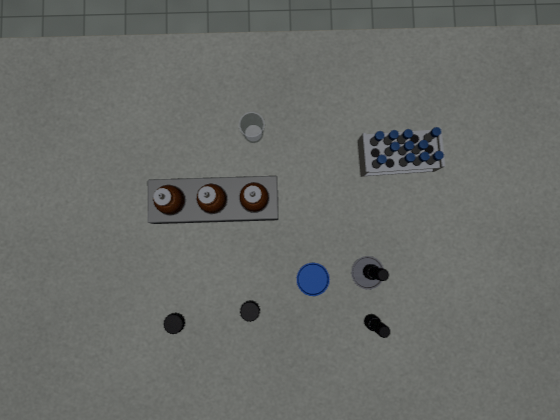

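The pusher candidates are the one in the steel dish (side 348,175; top 372,272) and the free-standing one (side 389,185; top 375,325). The dish candidates are steel (top 368,272) and blue (top 313,279). The unfinished bottle could be any of three (top 162,195 / 207,194 / 253,194). Next I'll crop close and measure.

```bash
cat > h.py <<'E'
import numpy as np,cv2
from rig import robot,get_image,camera_info
C={n:camera_info(n) for n in("side","top")}
def proj(n,X):
    c=C[n];p=c["mtx"]@(c["R"]@np.asarray(X,float)+c["t"]);return p[:2]/p[2]
def P(n): c=C[n]; return c["mtx"]@np.c_[c["R"],c["t"]]
def tri(ps,pt):
    X=cv2.triangulatePoints(P("side"),P("top"),np.array(ps,float).reshape(2,1),np.array(pt,float).reshape(2,1)).ravel();X=X[:3]/X[3]
    return X,np.r_[proj("side",X)-ps,proj("top",X)-pt]
def ray(n,p,z):
    c=C[n];d=c["R"].T@np.linalg.inv(c["mtx"])@np.r_[p,1];o=-c["R"].T@c["t"];return o+d*(z-o[2])/d[2]
E
python3 - <<'E'
import cv2,numpy as np
s=cv2.imread("pics/side0.png");t=cv2.imread("pics/top0.png")
def crop(im,x,y,w,h,k,f):
    c=cv2.resize(im[y:y+h,x:x+w],None,fx=k,fy=k,interpolation=cv2.INTER_CUBIC);cv2.imwrite(f,cv2.convertScaleAbs(c,alpha=1.6))
crop(s,190,195,100,100,6,"pics/a.png");crop(t,145,170,140,60,5.5,"pics/b.png")
crop(s,320,145,90,90,6,"pics/c.png");crop(t,290,245,120,100,6,"pics/d.png")
for n,im,roi in(("side",s,(190,195,100,100)),("top",t,(145,170,140,60))):
    x,y,w,h=roi;c=im[y:y+h,x:x+w].astype(int);m=((c.min(2)>120)).astype(np.uint8)
    print(n)
    N,l,st,ce=cv2.connectedComponentsWithStats(m)
    for i in range(1,N):
        if st[i,4]>15: print(st[i]+np.array([x,y,0,0,0]),ce[i]+[x,y])
E
```

```text
side
[ 190  195  100  100 4774] [240.68537914 241.50272308]
top
[199 187  16  16 157] [206.21019108 194.43949045]
[245 186  15  16 158] [252.03164557 193.50632911]
[154 189  16  16 150] [161.70666667 196.32      ]
```

View pics/a.png

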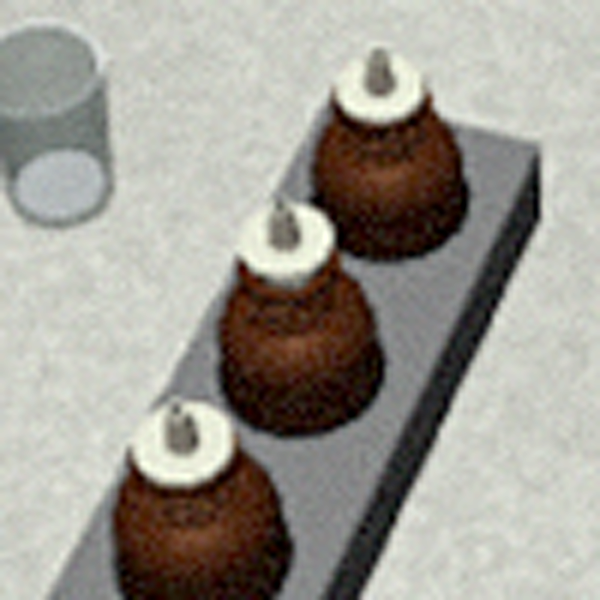

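View pics/b.png

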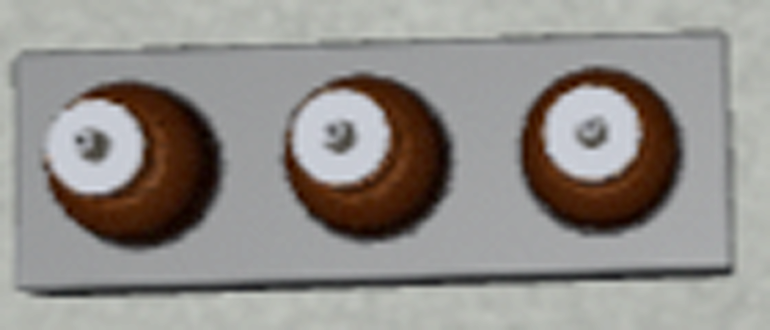

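View pics/c.png

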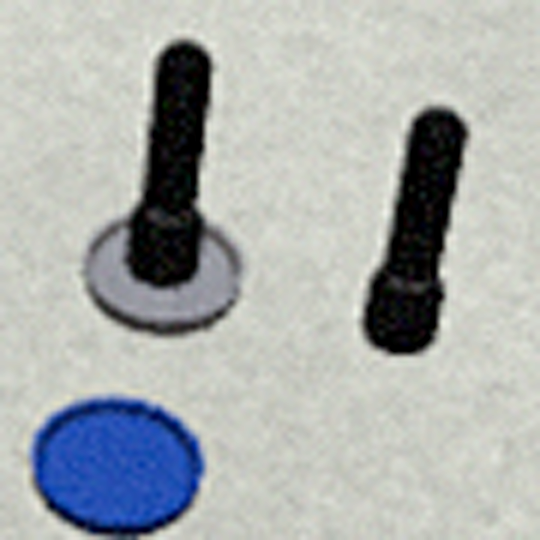

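View pics/d.png

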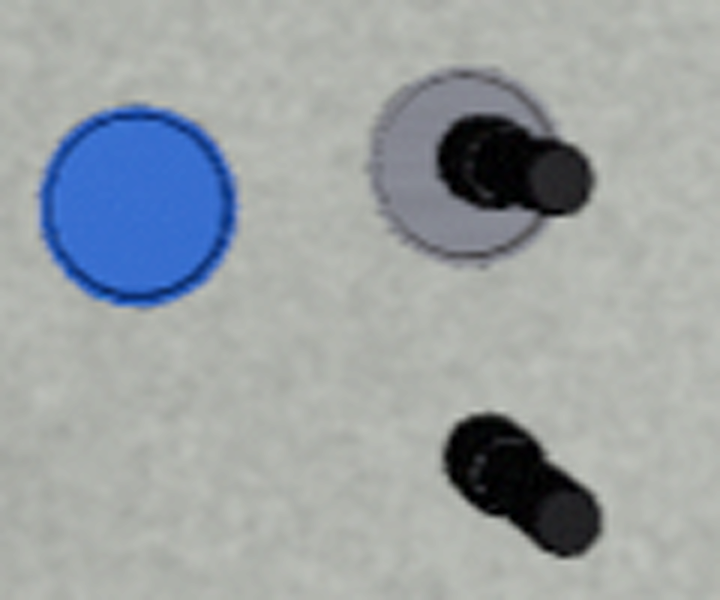

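```bash
cat > fl.py <<'E'
from h import *
def ell(im,roi,f,k=6):
    x,y,w,h=roi;c=cv2.resize(im[y:y+h,x:x+w],None,fx=k,fy=k,interpolation=cv2.INTER_CUBIC)
    m=f(c.astype(int)).astype(np.uint8)
    cs,_=cv2.findContours(m,cv2.RETR_EXTERNAL,cv2.CHAIN_APPROX_NONE)
    q=cv2.convexHull(max(cs,key=cv2.contourArea))
    # dense hull
    M=np.zeros(m.shape,np.uint8);cv2.fillPoly(M,[q],1)
    cs,_=cv2.findContours(M,cv2.RETR_EXTERNAL,cv2.CHAIN_APPROX_NONE);q=max(cs,key=cv2.contourArea)
    e=cv2.fitEllipse(q)
    return (np.array(e[0])+.5)/k-.5+[x,y],np.array(e[1])/k,m
E
python3 - <<'E'
from fl import *
s=cv2.imread("pics/side0.png");t=cv2.imread("pics/top0.png")
print("flange px",s[222:226,232:245:3].tolist(), s[205,200:203].tolist())
# flanges in side, roughly from crop: centres (a.png/6+offset)
R=[(205,257,30,22),(225,226,25,18),(243,201,22,17)]
T=[(150,184,26,26),(195,183,26,26),(240,181,26,26)]
out=[]
for r,q in zip(R,T):
    cs,a,m=ell(s,r,lambda c:c.min(2)>135); ct,b,m2=ell(t,q,lambda c:c.min(2)>110)
    X,res=tri(cs,ct);print(cs.round(2),a.round(1),ct.round(2),b.round(1),X.round(1),res.round(2))
E
```

```text
flange px [[[126, 133, 132], [121, 127, 124], [97, 99, 99], [63, 63, 65], [18, 23, 50]], [[123, 128, 126], [123, 127, 125], [83, 82, 83], [60, 59, 62], [2, 18, 43]], [[119, 125, 126], [133, 140, 139], [81, 78, 79], [63, 65, 66], [17, 24, 45]], [[126, 131, 131], [136, 142, 138], [79, 76, 75], [63, 64, 61], [0, 10, 32]]] [[91, 95, 92], [92, 96, 90], [91, 93, 90]]
[219.99 268.44] [11.7 15.7] [161.64 196.16] [16.2 16.7] [614.7 146.  103.8] [ 0.42  0.06 -0.17 -0.49]
[237.2  234.47] [10.3 14.4] [206.44 194.42] [16.1 16.7] [614.9  65.4 110.5] [ 0.37  0.05 -0.16 -0.45]
[253.02 209.03] [ 9.8 12.7] [252.16 193.61] [16.1 16.4] [615.3 -14.8 102.1] [ 0.31  0.03 -0.14 -0.4 ]
```

```bash
python3 - <<'E'
from fl import *
s=cv2.imread("pics/side0.png");t=cv2.imread("pics/top0.png")
def sub(a): return (np.array(a)+.5)/6-.5
ct=sub((555,180))+[290,245]
print("pusher top@115",ray("top",ct,115))
# grey disc threshold
for th in(12,18,24):
    c,a,m=ell(t,(374,264,18,22),lambda c:(c.mean(2)>th)&(c.mean(2)<45)); print(th,c,a)
d=sub((467,167))+[290,245];print("dish",ray("top",d,11), ray("side",sub((163,269))+[320,145],11))
# side pusher: mask dark, ends
x,y,w,h=338,148,24,50
m=(s[y:y+h,x:x+w].max(2)<35)
ys,xs=np.nonzero(m)
for r in range(h): 
    q=np.nonzero(m[r])[0]
    if len(q): print(r+y,(q[0]+q[-1])/2+x,len(q),end=" | ")
print()
for X in((0,0),):
    pass
P0=ray("top",ct,115);print(proj("side",P0),"foot axis pred top",proj("top",[P0[0],P0[1],5]),"side",proj("side",[P0[0],P0[1],5]), "mid",proj("side",[P0[0],P0[1],60]))
E
```

```text
pusher top@115 [ 466.48866513 -236.98275788  115.        ]
12 [379.68877856 273.3626016 ] [13.93884659 17.6561292 ]
18 [379.68877856 273.3626016 ] [13.93884659 17.6561292 ]
24 [382.21196111 274.63417816] [7.1100324  8.71175893]
dish [ 464.48595051 -233.07021839   11.        ] [ 464.72518126 -226.74471784   11.        ]
152 350.5 2 | 153 350.5 6 | 154 350.5 8 | 155 350.5 8 | 156 350.5 8 | 157 350.0 9 | 158 350.0 9 | 159 350.0 9 | 160 350.0 9 | 161 350.0 9 | 162 349.5 8 | 163 349.5 8 | 164 349.5 8 | 165 349.5 8 | 166 349.0 9 | 167 349.0 9 | 168 349.0 9 | 169 349.0 9 | 170 348.5 8 | 171 348.5 8 | 172 348.5 8 | 173 348.5 8 | 174 348.5 8 | 175 348.5 8 | 176 348.0 9 | 177 348.0 9 | 178 347.5 8 | 179 347.0 9 | 180 347.5 9 | 181 347.5 10 | 182 347.0 13 | 183 347.5 12 | 184 347.0 11 | 185 347.0 11 | 186 347.0 11 | 187 346.5 12 | 188 346.5 12 | 189 347.0 11 | 190 346.5 10 | 191 347.0 9 | 192 347.0 3 | 197 347.0 3 | 
[350.93477595 153.41230689] foot axis pred top [368.72079955 271.17042252] side [346.90282342 188.23536   ] mid [348.84782391 171.43683499]
```

```bash
cat > mv.py <<'E'
import numpy as np
from scipy.spatial.transform import Rotation as Ro
def rel(p0,q0,p1,q1):
    a=Ro.from_quat(np.r_[q0[1:],q0[0]]);b=Ro.from_quat(np.r_[q1[1:],q1[0]])
    return (a.inv().apply(np.array(p1)-p0)/10).round(3),(a.inv()*b).as_rotvec().round(4)
E
python3 - <<'E'
from mv import *
q0=[-9.98568934e-04,  9.91767221e-01,  1.28049822e-01, -1.57076636e-04]
print(rel([171.488,-652.872,215.135],q0,[466.5,-237,165],[0,1,0,0]))
E
```

```text
(array([ 39.097, -32.72 ,   5.077]), array([-0.002 ,  0.0003,  0.2568]))
```

Call:
move_arm(commands=[[1,-0.8,0.1,0,0,0.03],[3.5,-2.9,0.4,0,0,0.06],[7,-5.9,0.8,0,0,0.1],[10.5,-8.8,1.2,0,0,0.14],[14,-11.7,1.7,-0.001,0,0.18],[17.5,-14.6,2.1,-0.001,0,0.21],[21,-17.6,2.5,-0.002,0,0.24],[24,-20.1,3,-0.002,0,0.2568]], jaw=6)

```text
t: 0.9
tcp_pos: [353.7, -394.9, 184.8]
ee_rot: [0.001, 1.0, 0.0, 0.0]
contact_force: [0.5, -0.1, 0.4]
finger_gap: 59.8
```

Call:
move_arm(commands=[[1.5,-2,0.2,0,0,0],[4,-5.6,0.7,0,0,0],[6.5,-9.1,1.1,0,0,0],[8.8,-12.4,1.5,0,0,0],[10.5,-14.8,1.9,0,0,0],[11.2,-15.8,2,0,0,0],[11.4,-16.05,2,0,0,0],[11.4,-16.05,2,0,0,0]])

```text
t: 1.7
tcp_pos: [466.0, -238.1, 164.8]
ee_rot: [0.001, 1.0, -0.001, -0.0]
contact_force: [-0.5, -0.3, 0.0]
finger_gap: 59.8
```

```bash
python3 - <<'E'
from h import *
o=robot.get_obs();print(o["tcp_pos"],o["ee_rot"],o["joint_positions"].round(3),o["contact_force"],o["t"])
for n,(x,y,w,h) in(("side",(300,80,120,130)),("top",(300,210,140,120))):
    im=get_image(n)[:,:,::-1];cv2.imwrite(f"pics/{n}1.png",im)
    cv2.imwrite(f"pics/{n}1c.png",cv2.convertScaleAbs(cv2.resize(im[y:y+h,x:x+w],None,fx=4,fy=4,interpolation=cv2.INTER_CUBIC),alpha=2))
E
```

```text
[ 465.98868597 -238.14371519  164.77283318] [ 1.30953998e-03  9.99998962e-01 -5.81044387e-04 -1.51711429e-04] [ 0.571  0.287 -0.218  1.939  0.08   0.923 -1.258] [-0.50942139 -0.2852897   0.02578829] 1.7
```

View pics/side1c.png

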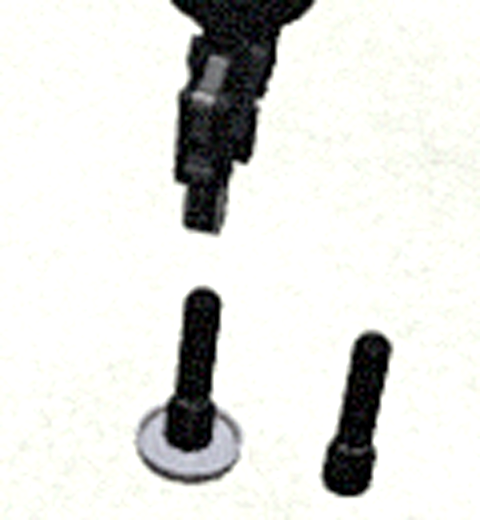

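View pics/top1c.png

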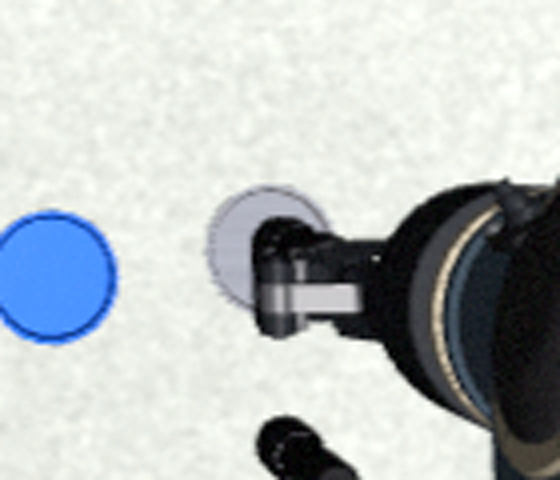

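```bash
python3 - <<'E'
from h import *
for z in(154,165,173):
  for y in(-238,-208,-268): print(z,y,proj("side",[466,y,z]),proj("top",[466,y,z]), (proj("side",[466,y,z])-[300,80])*4,(proj("top",[466,y,z])-[300,210])*4)
E
```

```text
154 -238 [352.83828347 139.58444491] [388.43112442 276.32739522] [211.35313386 238.33777963] [353.72449769 265.30958088]
154 -208 [349.45690601 147.79038285] [370.14933182 276.81215268] [197.82762406 271.16153139] [280.59732726 267.2486107 ]
154 -268 [356.09718334 131.67573595] [406.70268624 275.84290904] [224.38873337 206.70294381] [426.81074496 263.37163616]
165 -238 [353.2998813  135.61743922] [390.16566448 276.77230851] [213.19952518 222.46975687] [360.6626579  267.08923404]
165 -208 [349.90124954 143.81134382] [371.60193702 277.26468127] [199.60499814 255.2453753 ] [286.40774808 269.05872509]
165 -268 [356.57449866 127.72252613] [408.71884297 276.28021554] [226.29799466 190.89010453] [434.87537187 265.12086217]
173 -238 [353.63998788 132.69453825] [391.4611822  277.10461162] [214.55995151 210.778153  ] [365.84472881 268.41844649]
173 -208 [350.22872373 140.87885457] [372.68688747 277.60267476] [200.91489492 243.51541829] [290.74754988 270.41069905]
173 -268 [356.9261025  124.81048108] [410.22468716 276.60683472] [227.70440999 179.24192433] [440.89874863 266.42733889]
```

```bash
python3 - <<'E'
from h import *
for n,(x,y,w,h) in(("side",(325,70,60,70)),("top",(355,250,80,60))):
    im=cv2.imread(f"pics/{n}1.png")
    k=8
    c=cv2.convertScaleAbs(cv2.resize(im[y:y+h,x:x+w],None,fx=k,fy=k,interpolation=cv2.INTER_CUBIC),alpha=4)
    for yy in(-208,-238,-268):
      for z,col in((154,(0,0,255)),(162,(0,255,0)),(111,(255,0,0)),(200,(0,255,255))):
        p=(proj(n,[466,yy,z])-[x,y]+.5)*k-.5
        cv2.circle(c,(int(p[0]),int(p[1])),4,col,-1)
    cv2.imwrite(f"pics/{n}1d.png",c)
E
```

```text
(no output)
```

View pics/side1d.png

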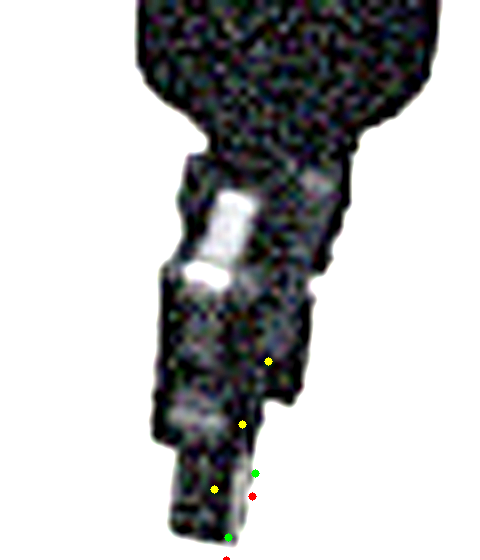

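View pics/top1d.png

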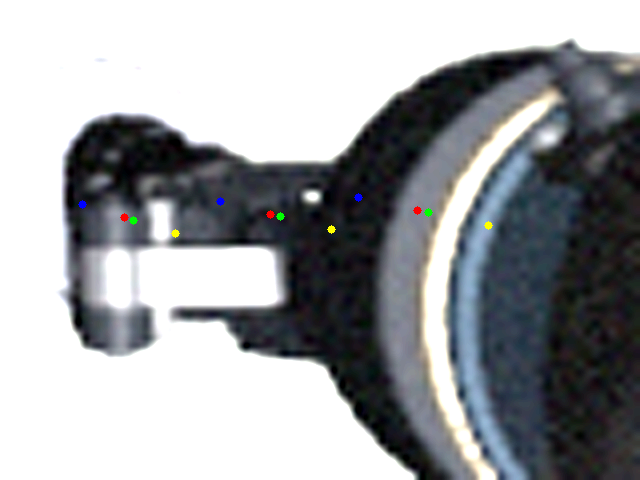

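Call:
move_arm(commands=[[0,0,0.8,0,0,0],[0,0,2.2,0,0,0],[0,0,4,0,0,0],[0,0,6,0,0,0],[0,0,7.8,0,0,0],[0,0,9.2,0,0,0],[0,0,9.8,0,0,0],[0,0,9.8,0,0,0]])

```text
t: 2.6
tcp_pos: [465.6, -237.6, 65.9]
ee_rot: [0.001, 1.0, -0.001, -0.001]
contact_force: [0.1, 0.4, 0.4]
finger_gap: 59.6
```

```bash
python3 - <<'E'
from h import *
o=robot.get_obs();print(o["tcp_pos"],o["ee_rot"],o["contact_force"],o["t"],o["finger_gap"])
for n,(x,y,w,h) in(("side",(325,110,60,90)),("top",(345,240,80,60))):
    im=get_image(n)[:,:,::-1];cv2.imwrite(f"pics/{n}2.png",im)
    k=6
    c=cv2.convertScaleAbs(cv2.resize(im[y:y+h,x:x+w],None,fx=k,fy=k,interpolation=cv2.INTER_CUBIC),alpha=4)
    for X,col in(([466.5,-237,115],(255,0,0)),([466.5,-237,5],(255,0,0)),([466,-207,56],(0,0,255)),([466,-267,56],(0,0,255)),([466,-237,129],(0,255,255))):
        p=(proj(n,X)-[x,y]+.5)*k-.5
        cv2.circle(c,(int(p[0]),int(p[1])),3,col,-1)
    cv2.imwrite(f"pics/{n}2d.png",c)
E
```

```text
[ 465.58559385 -237.64035547   65.9099586 ] [ 6.89105950e-04  9.99999258e-01 -5.99484472e-04 -8.05994868e-04] [0.09737434 0.42252524 0.35086937] 2.6 59.64828031663179
```

View pics/side2d.png

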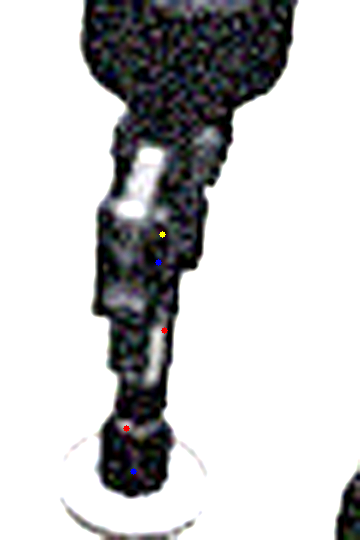

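View pics/top2d.png

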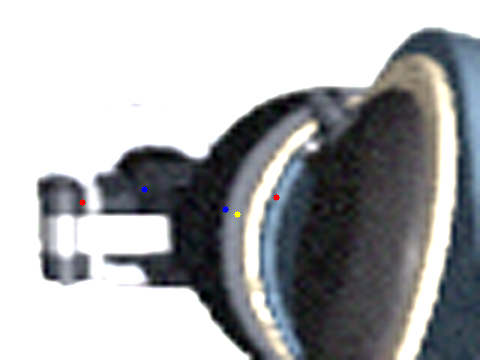

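```bash
python3 - <<'E'
from h import *
for c in ((62,215),(62,229),(80,229),(62,240)):
    print(tri([348.2,172.5],np.array(c)/6+[345,240]))
# first pic, side tip & knuckle
o=-C["side"]["R"].T@C["side"]["t"];print(o, -C["top"]["R"].T@C["top"]["t"])
print(ray("side",[348.2,172.5],60),ray("side",[348.2,172.5],75))
E
```

```text
(array([ 462.09931084, -194.98046178,   93.97800523]), array([-0.82147198,  0.03111541,  0.37119688,  1.14878659]))
(array([ 460.11967727, -193.97195605,   95.52357802]), array([-0.01362517,  0.00064975,  0.00622839,  0.01913942]))
(array([ 460.43718256, -199.99917652,   90.2959168 ]), array([ 0.32283574, -0.01671858, -0.14832803, -0.45454091]))
(array([ 458.57791199, -193.16722807,   96.77736771]), array([ 0.61768098, -0.03429353, -0.2849759 , -0.87072215]))
[319.68815039 597.0151876  817.72185415] [517.74913331 -55.28748131 880.69968218]
[ 466.99770869 -232.89167153   60.        ] [ 464.08154181 -216.46268401   75.        ]
```

```bash
python3 - <<'E'
from h import *
for p in ([325+170/8,70+520/8],[325+240/8,70+542/8]):
  for z in (154,165,175,185,195): print(z,ray("side",p,z).round(1))
# top1d finger bottom-left etc
for c in((70,272),(155,272),(117,350),(117,195)):
  for z in(160,180,200): print(c,z,ray("top",np.array(c)/8+[355,250],z).round(1))
E
```

```text
154 [ 483.9 -249.2  154. ]
165 [ 481.1 -235.2  165. ]
175 [ 478.7 -222.4  175. ]
185 [ 476.2 -209.7  185. ]
195 [ 473.7 -196.9  195. ]
154 [ 463.1 -245.9  154. ]
165 [ 460.7 -231.9  165. ]
175 [ 458.5 -219.2  175. ]
185 [ 456.4 -206.5  185. ]
195 [ 454.2 -193.8  195. ]
(70, 272) 160 [ 455.2 -195.8  160. ]
(70, 272) 180 [ 456.9 -191.9  180. ]
(70, 272) 200 [ 458.6 -188.   200. ]
(155, 272) 160 [ 454.7 -213.1  160. ]
(155, 272) 180 [ 456.5 -208.7  180. ]
(155, 272) 200 [ 458.2 -204.3  200. ]
(117, 350) 160 [ 439.3 -204.7  160. ]
(117, 350) 180 [ 441.5 -200.5  180. ]
(117, 350) 200 [ 443.7 -196.4  200. ]
(117, 195) 160 [ 470.4 -206.1  160. ]
(117, 195) 180 [ 471.7 -201.9  180. ]
(117, 195) 200 [ 473.  -197.7  200. ]
```

```bash
python3 - <<'E'
import cv2
for n,(x,y,w,h) in(("side",(270,0,200,200)),("top",(320,170,240,180))):
    im=cv2.imread(f"pics/{n}2.png")
    c=cv2.convertScaleAbs(cv2.resize(im[y:y+h,x:x+w],None,fx=3,fy=3,interpolation=cv2.INTER_CUBIC),alpha=2.5,beta=5);cv2.imwrite(f"pics/{n}2e.png",c)
E
```

```text
(no output)
```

View pics/side2e.png

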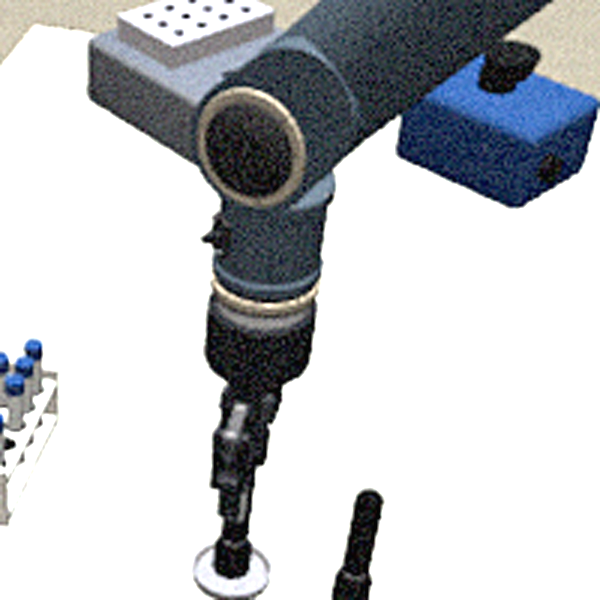

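View pics/top2e.png

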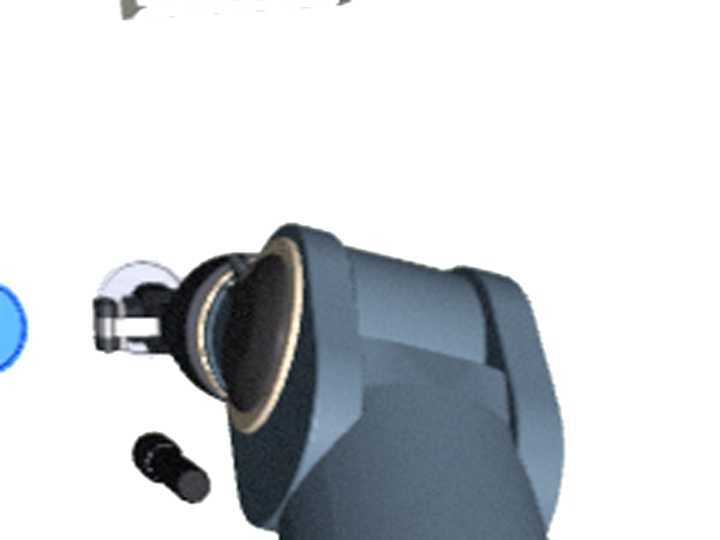

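Call:
move_arm(commands=[[0,0,0,0,0,0],[0,0,0,0,0,0],[0,0,0,0,0,0],[0,0,0,0,0,0],[0,0,0,0,0,0],[0,0,0,0,0,0],[0,0,0,0,0,0],[0,0,0,0,0,0]], jaw=0)

```text
t: 3.5
tcp_pos: [467.2, -237.1, 67.5]
ee_rot: [0.001, 1.0, 0.0, 0.001]
contact_force: [-0.4, 1.2, 6.7]
finger_gap: 20.1
```

```bash
python3 - <<'E'
from h import *
o=robot.get_obs();print(o["tcp_pos"],o["ee_rot"],o["contact_force"],o["torque"],o["t"],o["finger_gap"])
for n,(x,y,w,h) in(("side",(325,110,60,90)),("top",(345,240,80,60))):
    im=get_image(n)[:,:,::-1];cv2.imwrite(f"pics/{n}3.png",im)
    k=6
    c=cv2.convertScaleAbs(cv2.resize(im[y:y+h,x:x+w],None,fx=k,fy=k,interpolation=cv2.INTER_CUBIC),alpha=4)
    cv2.imwrite(f"pics/{n}3d.png",c)
E
```

```text
[ 467.17589225 -237.06868877   67.53445781] [1.10179677e-03 9.99999162e-01 1.35868688e-04 6.65849828e-04] [-0.38595446  1.20275288  6.66369192] [ 0.30788285  0.1571168  -0.00351395] 3.5 20.07400674275739
```

View pics/side3d.png

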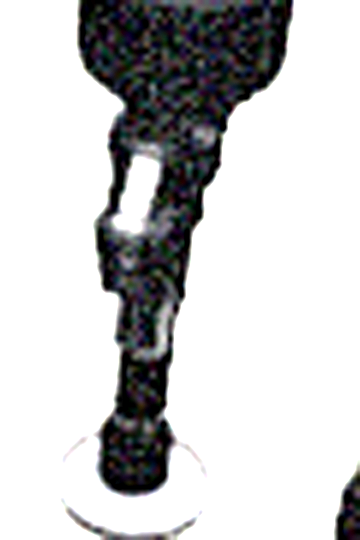

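View pics/top3d.png

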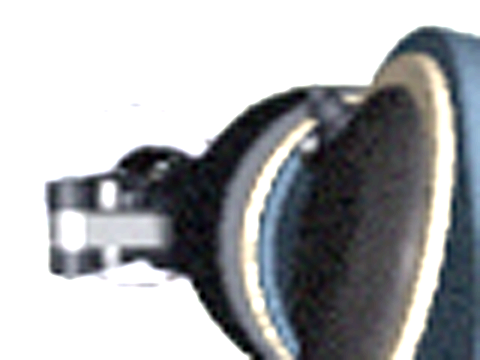

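Call:
move_arm(commands=[[0,0,-0.2,0,0,0],[0,0,-0.6,0,0,0],[0,0,-1.5,0,0,0],[0,0,-3,0,0,0],[0,0,-4.5,0,0,0],[0,0,-5.5,0,0,0],[0,0,-6,0,0,0],[0,0,-6,0,0,0]])

```text
t: 4.4
tcp_pos: [466.9, -237.3, 127.5]
ee_rot: [0.001, 1.0, -0.0, 0.001]
contact_force: [-0.3, -0.0, -1.2]
finger_gap: 20.0
```

```bash
python3 - <<'E'
from h import *
o=robot.get_obs();print(o["tcp_pos"],o["ee_rot"],o["contact_force"],o["torque"],o["t"],o["finger_gap"])
for n,(x,y,w,h) in(("side",(320,100,70,100)),("top",(335,220,100,80))):
    im=get_image(n)[:,:,::-1];cv2.imwrite(f"pics/{n}4.png",im)
    k=6
    c=cv2.convertScaleAbs(cv2.resize(im[y:y+h,x:x+w],None,fx=k,fy=k,interpolation=cv2.INTER_CUBIC),alpha=3)
    cv2.imwrite(f"pics/{n}4d.png",c)
    d=proj(n,[464.5,-231,11]);f=proj(n,[466.5,-237,65]);print(n,(d-[x,y])*6,(f-[x,y])*6)
E
```

```text
[ 466.92177413 -237.33535041  127.53530768] [ 1.34644807e-03  9.99998785e-01 -6.48550271e-05  7.83431626e-04] [-0.32184928 -0.02881619 -1.17094062] [-0.00799268  0.01656939 -0.0538333 ] 4.4 20.042581619706013
side [163.71782871 529.63840661] [174.17142763 419.07078336]
top [188.17661002 314.62383118] [243.41922792 317.46573521]
```

View pics/side4d.png

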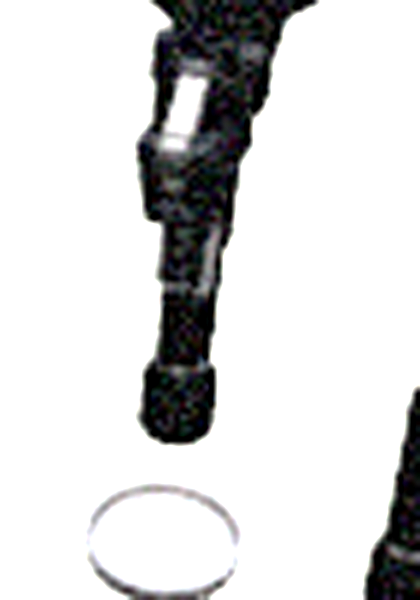

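View pics/top4d.png

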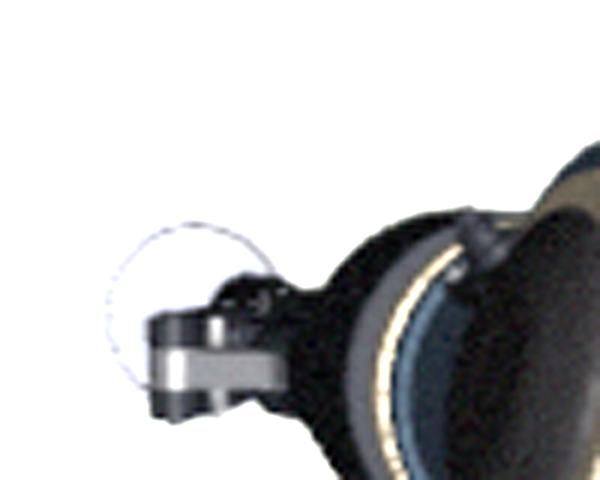

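Call:
move_arm(commands=[[0,0,-0.8,0,0,0],[0.2,-0.4,-2.5,0,0,0],[0.9,-1.8,-4.5,0,0,0],[2.2,-4.4,-6.3,0,0,0],[3.8,-7.7,-7.4,0,0,0],[5.6,-11.4,-7.9,0,0,0],[7.4,-15.1,-8,0,0,0],[9.2,-18.7,-8,0,0,0]])

```text
t: 5.3
tcp_pos: [559.1, -48.4, 207.0]
ee_rot: [0.001, 1.0, 0.0, 0.0]
contact_force: [0.5, -0.7, -1.5]
finger_gap: 20.6
```

Call:
move_arm(commands=[[1.7,-3.4,0,0,0,0],[3.1,-6.3,0,0,0,0],[4.3,-8.8,0,0,0,0],[5.1,-10.5,0,0,0,0],[5.5,-11.3,0,0,0,0],[5.65,-11.54,0,0,0,0],[5.65,-11.54,0,0,0,0],[5.65,-11.54,0,0,0,0]])

```text
t: 6.1
tcp_pos: [614.8, 63.6, 206.2]
ee_rot: [0.002, 1.0, -0.001, -0.0]
contact_force: [0.1, 0.5, -1.0]
finger_gap: 20.4
```

```bash
python3 - <<'E'
from h import *
o=robot.get_obs();print(o["tcp_pos"],o["ee_rot"],o["contact_force"],o["torque"],o["t"],o["finger_gap"],o["joint_positions"].round(2))
for n,(x,y,w,h) in(("side",(200,150,75,100)),("top",(180,160,80,60))):
    im=get_image(n)[:,:,::-1];cv2.imwrite(f"pics/{n}5.png",im)
    k=6
    c=cv2.convertScaleAbs(cv2.resize(im[y:y+h,x:x+w],None,fx=k,fy=k,interpolation=cv2.INTER_CUBIC),alpha=2.5)
    f=(proj(n,[615,65.4,145])-[x,y])*6;print(n,f)
    cv2.circle(c,(int(f[0]),int(f[1])),3,(0,0,255),-1)
    cv2.imwrite(f"pics/{n}5d.png",c)
E
```

```text
[614.80453619  63.57490563 206.21832657] [ 1.57001429e-03  9.99998114e-01 -1.14198191e-03 -5.83145052e-05] [ 0.121929    0.48144717 -0.98646519] [-0.0040992  -0.00182177  0.0007866 ] 6.1 20.404901389877192 [ 0.08  0.41 -0.34  1.67  0.15  1.09 -1.88]
side [216.2116596  436.12572231]
top [138.13239496 188.5872012 ]
```

View pics/side5d.png

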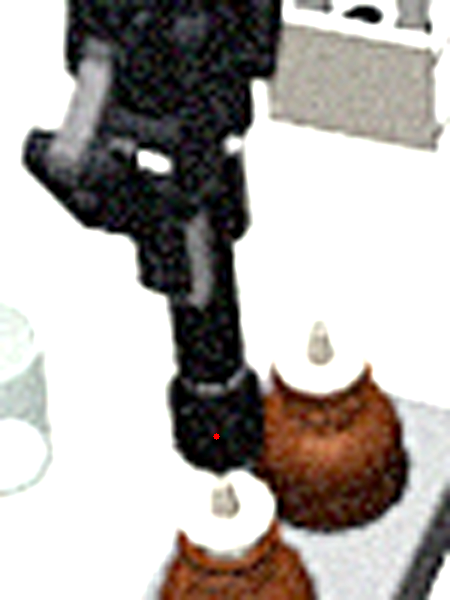

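View pics/top5d.png

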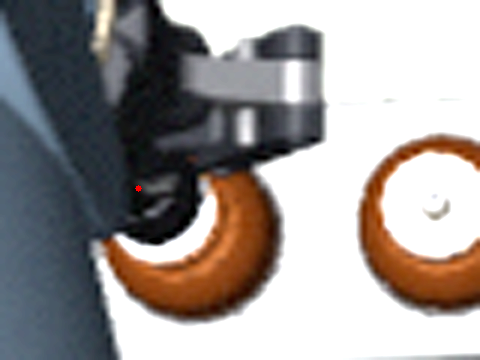

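```bash
python3 - <<'E'
from h import *
from scipy.optimize import least_squares
im=cv2.imread("pics/top5.png");x,y,w,h=195,188,25,18;k=8
c=cv2.resize(im[y:y+h,x:x+w],None,fx=k,fy=k,interpolation=cv2.INTER_CUBIC).astype(int)
g=c.min(2)
cv2.imwrite("pics/t5f.png",cv2.convertScaleAbs(cv2.resize(im[180:215,190:225],None,fx=16,fy=16,interpolation=cv2.INTER_CUBIC),alpha=2.2))
m=(c.max(2)<70).astype(np.uint8)
cs,_=cv2.findContours(m,cv2.RETR_EXTERNAL,cv2.CHAIN_APPROX_NONE);q=max(cs,key=cv2.contourArea)[:,0]
pts=[]
for a in q:
    if 1<a[0]<w*k-3 and 1<a[1]<h*k-3:
        # outward neighbor bright white?
        yy=min(a[1]+14,h*k-1);xx=min(a[0]+10,w*k-1)
        if g[yy,xx]>100: pts.append((a+.5)/k-.5+[x,y])
pts=np.array(pts);print(len(pts),pts.min(0),pts.max(0))
W=np.array([ray("top",p,145)[:2] for p in pts])
for r in(15,):
    s=least_squares(lambda u:np.hypot(*(W-u).T)-r,[615,65]);print(s.x,np.sqrt(np.mean(s.fun**2)))
s=least_squares(lambda u:np.hypot(*(W-u[:2]).T)-u[2],[615,65,15]);print(s.x)
E
```

```text
173 [195.4375 190.6875] [213.5625 205.0625]
[613.38803951  64.66931068] 2.8886346054074794
[628.53668709  72.5977418   30.08892791]
```

View pics/t5f.png

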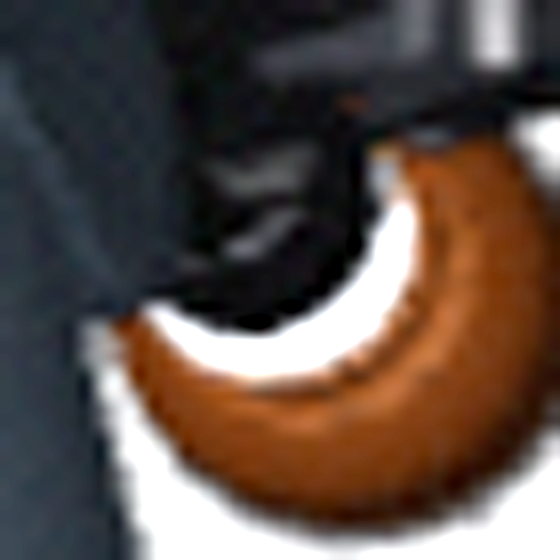

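```bash
python3 - <<'E'
from h import *
from scipy.optimize import least_squares
p=np.array([(368,200),(357,245),(335,285),(303,314),(265,331),(225,324)],float)
px=(p+.5)/16-.5+[190,180]
W=np.array([ray("top",q,144)[:2] for q in px])
s=least_squares(lambda u:np.hypot(*(W-u).T)-15,[615,65]);print(s.x,s.fun.round(2))
s=least_squares(lambda u:np.hypot(*(W-u[:2]).T)-u[2],[615,65,15]);print(s.x)
# flange in same picture: outer edge white/brown
f=np.array([(398,160),(418,220),(410,270),(385,320),(340,360),(290,380),(230,372),(180,345)],float)
px=(f+.5)/16-.5+[190,180]
for z in(110.5,112.5):
    W=np.array([ray("top",q,z)[:2] for q in px])
    s=least_squares(lambda u:np.hypot(*(W-u).T)-15.5,[615,65]);print(z,s.x,s.fun.round(2))
E
```

```text
[615.13135358  64.21422417] [-0.27 -0.21  0.16  0.39  0.48 -0.8 ]
[613.15137193  62.50381669  12.73905028]
110.5 [614.1309716   64.55983964] [ 0.43  0.29 -0.22 -0.29 -0.13  0.34  0.11  0.23]
112.5 [613.92018953  64.28048959] [ 0.4   0.28 -0.22 -0.28 -0.12  0.35  0.09  0.2 ]
```

Call:
move_arm(commands=[[-0.05,-0.05,0.1,0,0,0],[-0.05,-0.05,0.4,0,0,0],[-0.05,-0.05,0.8,0,0,0],[-0.05,-0.05,1.2,0,0,0],[-0.05,-0.05,1.6,0,0,0],[-0.05,-0.05,1.9,0,0,0],[-0.05,-0.05,2,0,0,0],[-0.05,-0.05,2,0,0,0]])

```text
t: 7.0
tcp_pos: [614.5, 66.0, 186.0]
ee_rot: [0.001, 1.0, 0.0, -0.0]
contact_force: [0.6, -0.3, -1.1]
finger_gap: 20.2
```

```bash
cat > look.py <<'E'
from h import *
import sys
i=sys.argv[1]
o=robot.get_obs();print(o["tcp_pos"],o["contact_force"],o["torque"],o["t"],o["finger_gap"])
for n,(x,y,w,h) in(("side",(215,200,45,50)),("top",(190,180,40,35))):
    im=get_image(n)[:,:,::-1];cv2.imwrite(f"pics/{n}{i}.png",im)
    k=12
    c=cv2.convertScaleAbs(cv2.resize(im[y:y+h,x:x+w],None,fx=k,fy=k,interpolation=cv2.INTER_CUBIC),alpha=2.2)
    cv2.imwrite(f"pics/{n}{i}d.png",c)
E
python3 look.py 6
```

```text
[614.47385796  65.9573554  186.03070839] [ 0.56130732 -0.27842422 -1.10363163] [ 0.00346953 -0.00761555 -0.01070437] 7.0 20.219170150382702
```

View pics/side6d.png

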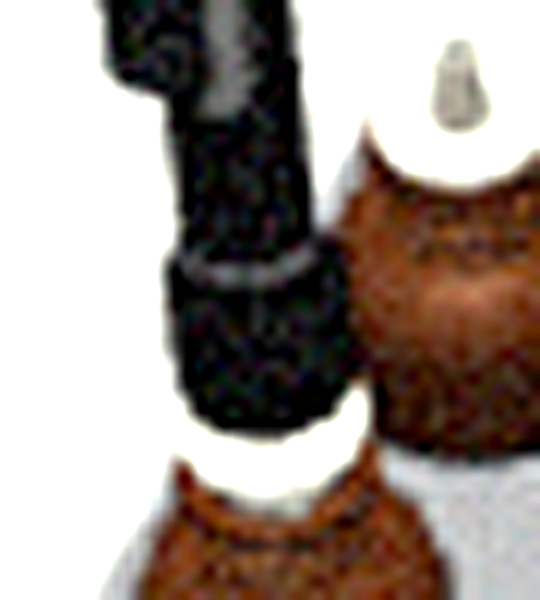

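View pics/top6d.png

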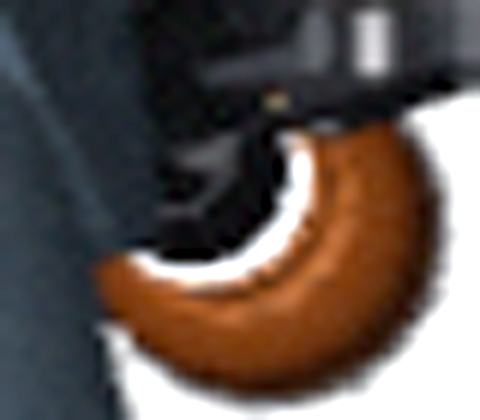

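Call:
move_arm(commands=[[-0.03,0.02,0,0,0,0],[-0.1,0.05,0,0,0,0],[-0.1,0.05,0.2,0,0,0],[-0.1,0.05,0.4,0,0,0],[-0.1,0.05,0.6,0,0,0],[-0.1,0.05,0.8,0,0,0],[-0.1,0.05,0.9,0,0,0],[-0.1,0.05,0.9,0,0,0]])

```text
t: 7.9
tcp_pos: [613.4, 65.4, 177.0]
ee_rot: [0.001, 1.0, 0.0, -0.0]
contact_force: [-0.6, -1.1, -1.6]
finger_gap: 20.4
```

```bash
python3 look.py 7
```

```text
[613.41980394  65.36287351 177.00616583] [-0.55618203 -1.05843028 -1.58944219] [ 0.0286483  -0.01008668  0.04539023] 7.9 20.354935510844214
```

View pics/side7d.png

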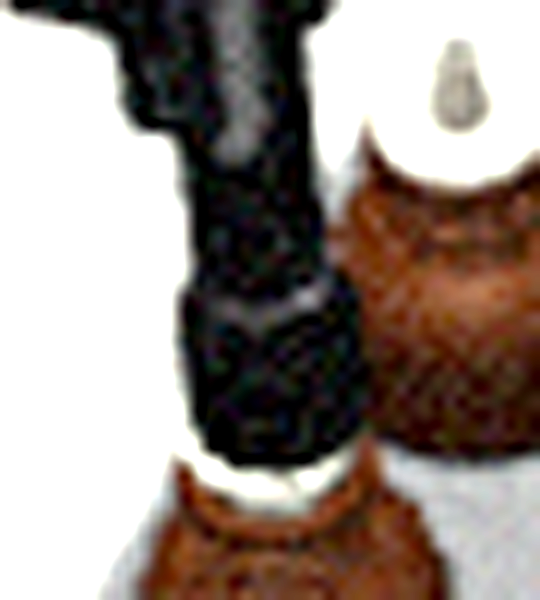

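View pics/top7d.png

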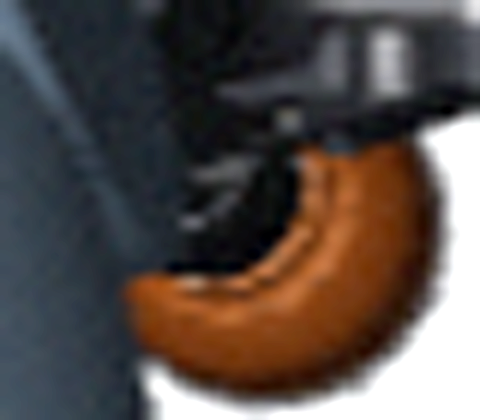

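Call:
move_arm(commands=[[0,0,0.03,0,0,0],[0,0,0.06,0,0,0],[0,0,0.09,0,0,0],[0,0,0.12,0,0,0],[0,0,0.15,0,0,0],[0,0,0.18,0,0,0],[0,0,0.2,0,0,0],[0,0,0.2,0,0,0]])

```text
t: 8.8
tcp_pos: [613.7, 65.4, 175.5]
ee_rot: [0.001, 1.0, -0.0, 0.0]
contact_force: [-1.1, -0.5, 0.3]
finger_gap: 20.5
```

Call:
move_arm(commands=[[0,0,0.02,0,0,0],[0,0,0.04,0,0,0],[0,0,0.06,0,0,0],[0,0,0.06,0,0,0],[0,0,0.06,0,0,0],[0,0,0.06,0,0,0],[0,0,0.06,0,0,0],[0,0,0.06,0,0,0]])

```text
t: 9.6
tcp_pos: [613.8, 65.4, 174.8]
ee_rot: [0.001, 1.0, -0.0, 0.0]
contact_force: [-0.4, -0.5, 4.2]
finger_gap: 20.1
```

```bash
python3 look.py 8
```

```text
[613.75665433  65.43215356 174.80506551] [-0.37008317 -0.4855517   4.15094993] [-0.1102502   0.07363552 -0.00669941] 9.6 20.078530979594554
```

View pics/side8d.png

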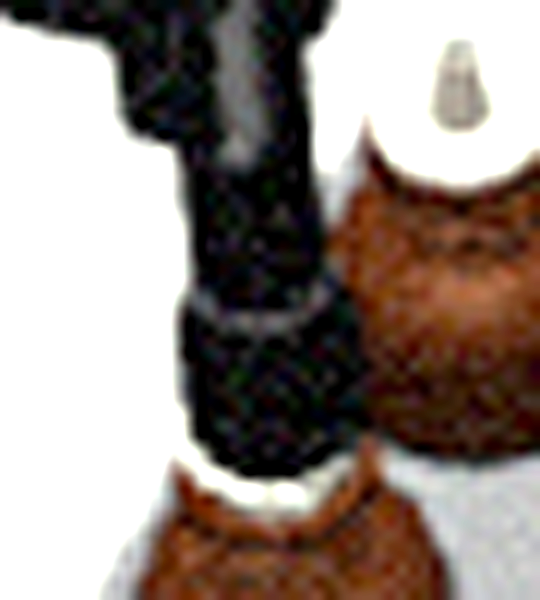

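View pics/top8d.png

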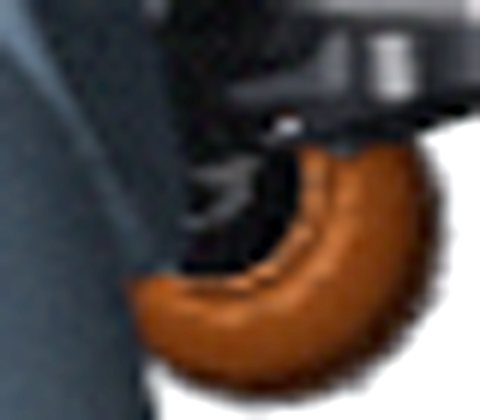

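Call:
move_arm(commands=[[0,0,0.02,0,0,0],[0,0,0.04,0,0,0],[0,0,0.06,0,0,0],[0,0,0.08,0,0,0],[0,0,0.1,0,0,0],[0,0,0.1,0,0,0],[0,0,0.1,0,0,0],[0,0,0.1,0,0,0]])

```text
t: 10.5
tcp_pos: [613.6, 65.4, 173.7]
ee_rot: [0.001, 1.0, 0.0, 0.0]
contact_force: [-0.6, -0.5, 5.6]
finger_gap: 20.2
```

Call:
move_arm(commands=[[0,0,0.02,0,0,0],[0,0,0.04,0,0,0],[0,0,0.06,0,0,0],[0,0,0.08,0,0,0],[0,0,0.1,0,0,0],[0,0,0.1,0,0,0],[0,0,0.1,0,0,0],[0,0,0.1,0,0,0]])

```text
t: 11.3
tcp_pos: [613.9, 65.3, 173.2]
ee_rot: [0.001, 1.0, -0.0, 0.001]
contact_force: [0.3, -1.2, 7.5]
finger_gap: 20.2
```

Call:
move_arm(commands=[[0,0,0.02,0,0,0],[0,0,0.04,0,0,0],[0,0,0.06,0,0,0],[0,0,0.08,0,0,0],[0,0,0.1,0,0,0],[0,0,0.1,0,0,0],[0,0,0.1,0,0,0],[0,0,0.1,0,0,0]])

```text
t: 12.1
tcp_pos: [613.9, 65.6, 172.4]
ee_rot: [0.001, 1.0, -0.0, 0.001]
contact_force: [-0.2, -0.6, 7.2]
finger_gap: 20.2
```

Call:
move_arm(commands=[[0,0,0.02,0,0,0],[0,0,0.04,0,0,0],[0,0,0.06,0,0,0],[0,0,0.08,0,0,0],[0,0,0.1,0,0,0],[0,0,0.1,0,0,0],[0,0,0.1,0,0,0],[0,0,0.1,0,0,0]])

```text
t: 12.9
tcp_pos: [613.6, 65.3, 170.6]
ee_rot: [0.001, 1.0, -0.0, 0.0]
contact_force: [-0.0, -0.3, -1.2]
finger_gap: 20.3
```

Call:
move_arm(commands=[[0,0,0.02,0,0,0],[0,0,0.04,0,0,0],[0,0,0.06,0,0,0],[0,0,0.08,0,0,0],[0,0,0.1,0,0,0],[0,0,0.1,0,0,0],[0,0,0.1,0,0,0],[0,0,0.1,0,0,0]])

```text
t: 13.7
tcp_pos: [613.5, 65.3, 169.7]
ee_rot: [0.001, 1.0, -0.0, 0.0]
contact_force: [-0.5, 1.0, -1.1]
finger_gap: 20.0
```

Call:
move_arm(commands=[[0,0,0.02,0,0,0],[0,0,0.04,0,0,0],[0,0,0.06,0,0,0],[0,0,0.06,0,0,0],[0,0,0.06,0,0,0],[0,0,0.06,0,0,0],[0,0,0.06,0,0,0],[0,0,0.06,0,0,0]])

```text
t: 14.5
tcp_pos: [613.6, 65.4, 169.1]
ee_rot: [0.001, 1.0, 0.0, 0.0]
contact_force: [-0.1, 0.6, -0.9]
finger_gap: 20.4
```

Call:
move_arm(commands=[[0,0,0.02,0,0,0],[0,0,0.04,0,0,0],[0,0,0.06,0,0,0],[0,0,0.06,0,0,0],[0,0,0.06,0,0,0],[0,0,0.06,0,0,0],[0,0,0.06,0,0,0],[0,0,0.06,0,0,0]])

```text
t: 15.3
tcp_pos: [613.7, 65.4, 168.7]
ee_rot: [0.001, 1.0, -0.0, 0.0]
contact_force: [-0.4, -1.1, 1.4]
finger_gap: 20.2
```

Call:
move_arm(commands=[[0,0,0.01,0,0,0],[0,0,0.02,0,0,0],[0,0,0.03,0,0,0],[0,0,0.04,0,0,0],[0,0,0.04,0,0,0],[0,0,0.04,0,0,0],[0,0,0.04,0,0,0],[0,0,0.04,0,0,0]])

```text
t: 16.1
tcp_pos: [613.8, 65.4, 168.7]
ee_rot: [0.001, 1.0, -0.0, 0.001]
contact_force: [-1.7, 0.3, 5.7]
finger_gap: 20.3
```

Call:
move_arm(commands=[[0,0,0.01,0,0,0],[0,0,0.02,0,0,0],[0,0,0.03,0,0,0],[0,0,0.04,0,0,0],[0,0,0.04,0,0,0],[0,0,0.04,0,0,0],[0,0,0.04,0,0,0],[0,0,0.04,0,0,0]])

```text
t: 16.9
tcp_pos: [613.9, 65.5, 168.6]
ee_rot: [0.001, 1.0, 0.0, 0.001]
contact_force: [-2.0, -1.0, 7.4]
finger_gap: 20.3
```

Call:
move_arm(commands=[[0,0,0.01,0,0,0],[0,0,0.02,0,0,0],[0,0,0.03,0,0,0],[0,0,0.04,0,0,0],[0,0,0.04,0,0,0],[0,0,0.04,0,0,0],[0,0,0.04,0,0,0],[0,0,0.04,0,0,0]])

```text
t: 17.7
tcp_pos: [614.0, 65.5, 168.6]
ee_rot: [0.001, 1.0, 0.0, 0.001]
contact_force: [-1.7, -0.2, 7.9]
finger_gap: 20.0
```

Call:
move_arm(commands=[[0,0,0.01,0,0,0],[0,0,0.02,0,0,0],[0,0,0.03,0,0,0],[0,0,0.04,0,0,0],[0,0,0.04,0,0,0],[0,0,0.04,0,0,0],[0,0,0.04,0,0,0],[0,0,0.04,0,0,0]])

```text
t: 18.5
tcp_pos: [614.2, 65.5, 168.6]
ee_rot: [0.001, 1.0, 0.0, 0.001]
contact_force: [-2.9, 0.8, 10.2]
finger_gap: 20.1
```

```bash
python3 - <<'E'
from h import *
for i in range(8):
    o=robot.get_obs();print(o["t"],o["tcp_pos"].round(2),o["contact_force"].round(2),o["torque"].round(3),o["effort"].round(2))
    if i<4: im=get_image("side")
cv2.imwrite("pics/side9.png",im[:,:,::-1])
E
```

```text
18.5 [614.17  65.54 168.62] [-2.93  0.78 10.17] [-0.217  0.645  0.003] [ -0.09 -40.49  -2.68 -19.36   0.06  -0.86   0.  ]
18.55 [614.18  65.55 168.63] [-2.13 -0.46 10.44] [-0.191  0.66   0.076] [ -0.1  -40.49  -2.69 -19.36   0.05  -0.87   0.  ]
18.6 [614.17  65.55 168.61] [-2.6  -0.97 10.73] [-0.201  0.65   0.01 ] [ -0.1  -40.49  -2.69 -19.36   0.05  -0.86   0.  ]
18.65 [614.17  65.56 168.62] [-2.53 -0.79  9.83] [-0.194  0.62  -0.003] [ -0.1  -40.49  -2.69 -19.36   0.05  -0.86   0.  ]
18.7 [614.19  65.55 168.65] [-2.89 -0.9   9.85] [-0.196  0.643  0.028] [ -0.1  -40.49  -2.69 -19.36   0.05  -0.86   0.  ]
18.7 [614.19  65.55 168.65] [-2.89 -0.9   9.85] [-0.196  0.643  0.028] [ -0.1  -40.49  -2.69 -19.36   0.05  -0.86   0.  ]
18.7 [614.19  65.55 168.65] [-2.89 -0.9   9.85] [-0.196  0.643  0.028] [ -0.1  -40.49  -2.69 -19.36   0.05  -0.86   0.  ]
18.7 [614.19  65.55 168.65] [-2.89 -0.9   9.85] [-0.196  0.643  0.028] [ -0.1  -40.49  -2.69 -19.36   0.05  -0.86   0.  ]
```

Call:
move_arm(commands=[[0,0,0.01,0,0,0],[0,0,0.02,0,0,0],[0,0,0.03,0,0,0],[0,0,0.04,0,0,0],[0,0,0.05,0,0,0],[0,0,0.06,0,0,0],[0,0,0.06,0,0,0],[0,0,0.06,0,0,0]])

```text
t: 19.5
tcp_pos: [614.3, 65.6, 168.6]
ee_rot: [0.001, 1.0, -0.0, 0.001]
contact_force: [-3.0, -0.9, 13.0]
finger_gap: 20.6
```

```bash
python3 - <<'E'
from h import *
F=[]
for i in range(10):
    F.append(robot.get_obs()["contact_force"]); im=get_image("side")
o=robot.get_obs();print(o["t"],o["tcp_pos"].round(2),np.round(F,1).tolist(),np.mean(F,0))
cv2.imwrite("pics/side10.png",im[:,:,::-1])
E
```

```text
20.0 [614.33  65.56 168.59] [[-3.0, -0.9, 13.0], [-3.3, -0.9, 13.2], [-3.1, -0.4, 13.3], [-3.5, -0.2, 12.9], [-3.7, -1.0, 12.9], [-4.2, -1.1, 13.0], [-2.8, -0.6, 13.4], [-3.4, -0.7, 13.5], [-3.2, -0.9, 12.9], [-3.8, -0.5, 12.5]] [-3.4034421  -0.71630124 13.06501035]
```

Call:
move_arm(commands=[[0,0,0.01,0,0,0],[0,0,0.01,0,0,0],[0,0,0.01,0,0,0],[0,0,0.01,0,0,0],[0,0,0.01,0,0,0],[0,0,0.01,0,0,0],[0,0,0.01,0,0,0],[0,0,0.01,0,0,0]])

```text
t: 20.8
tcp_pos: [614.3, 65.6, 168.6]
ee_rot: [0.001, 1.0, -0.0, 0.001]
contact_force: [-3.1, 0.3, 12.9]
finger_gap: 20.3
```

```bash
python3 look.py 11
```

```text
[614.34783792  65.55645563 168.59012682] [-3.06836052  0.3466405  12.92773305] [-0.26239057  0.85309776  0.03289512] 20.8 20.252120904551667
```

View pics/side11d.png

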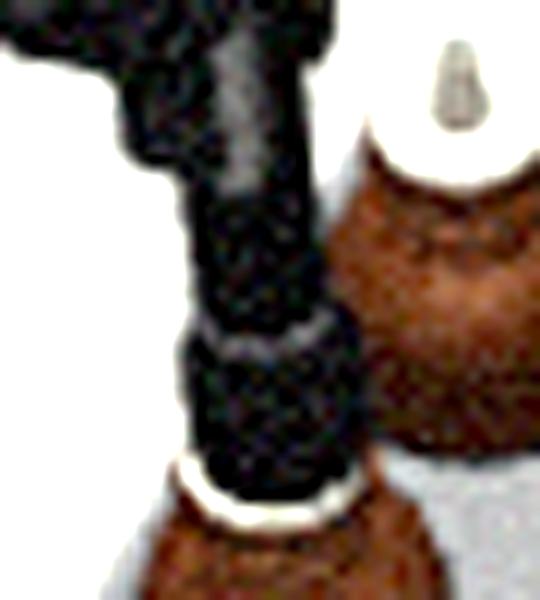

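The picture shows the flange flat on the neck, with its lower edge at about row 527 of the crop, against about 508 before the press. The force held at about 14 N, so I'll lift straight off.

Call:
move_arm(commands=[[0,0,-0.1,0,0,0],[0,0,-0.2,0,0,0],[0,0,-0.4,0,0,0],[0,0,-0.8,0,0,0],[0,0,-1.6,0,0,0],[0,0,-2.6,0,0,0],[0,0,-3.6,0,0,0],[0,0,-4,0,0,0]])

```text
t: 21.7
tcp_pos: [614.4, 65.7, 208.0]
ee_rot: [0.001, 1.0, -0.0, 0.002]
contact_force: [-0.5, -0.3, -1.6]
finger_gap: 20.1
```

```bash
python3 - <<'E'
from h import *
o=robot.get_obs();print(o["tcp_pos"],o["contact_force"],o["torque"],o["t"],o["finger_gap"])
for n,(x,y,w,h) in(("side",(200,150,75,100)),("top",(180,160,80,60))):
    im=get_image(n)[:,:,::-1];cv2.imwrite(f"pics/{n}12.png",im)
    c=cv2.convertScaleAbs(cv2.resize(im[y:y+h,x:x+w],None,fx=6,fy=6,interpolation=cv2.INTER_CUBIC),alpha=1.7)
    cv2.imwrite(f"pics/{n}12d.png",c)
E
```

```text
[614.40259523  65.67808697 208.03715256] [-0.51320686 -0.34707226 -1.60464488] [ 0.01650458  0.00194589 -0.01104744] 21.7 20.08876400103454
```

View pics/side12d.png

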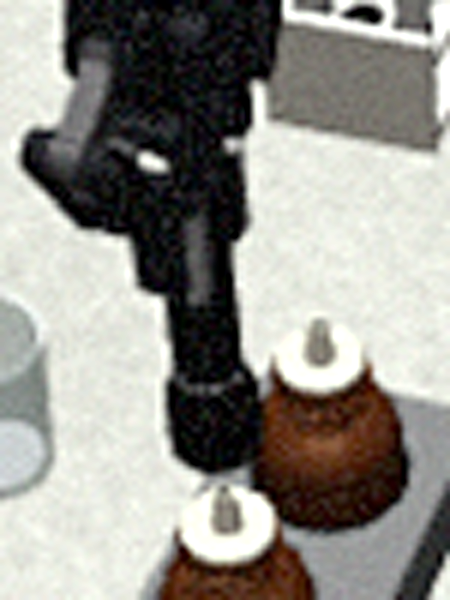

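```bash
python3 - <<'E'
from h import *
for n,(x,y,w,h) in(("side",(325,170,45,40)),("top",(340,245,55,55))):
    im=cv2.imread(f"pics/{n}12.png")
    c=cv2.convertScaleAbs(cv2.resize(im[y:y+h,x:x+w],None,fx=10,fy=10,interpolation=cv2.INTER_CUBIC),alpha=1.6)
    th=np.linspace(0,2*np.pi,72)
    for r,z,col in((33,11,(0,0,255)),(28,5,(0,255,0))):
      for a in th:
        p=(proj(n,[464.5+r*np.cos(a),-233+r*np.sin(a),z])-[x,y]+.5)*10-.5
        cv2.circle(c,(int(p[0]),int(p[1])),1,col,-1)
    cv2.imwrite(f"pics/{n}12f.png",c)
E
```

```text
(no output)
```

View pics/side12f.png

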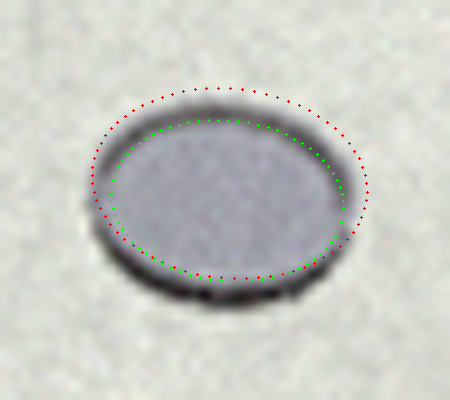

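View pics/top12f.png

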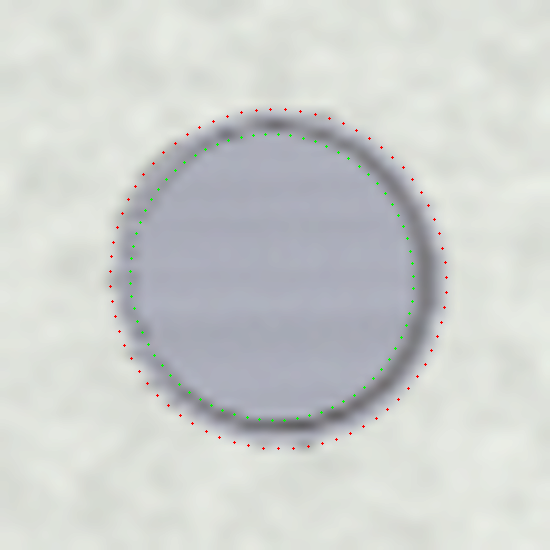

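Call:
move_arm(commands=[[-0.4,0.8,0,0,0,0],[-1.4,2.8,0,0,0,0],[-3.1,6.3,0,0,0,0],[-5.2,10.5,0,0,0,0],[-7.3,14.7,0,0,0,0],[-9.4,18.9,0,0,0,0],[-11.4,22.9,0,0,0,0],[-13,26.1,0,0,0,0]])

```text
t: 22.6
tcp_pos: [480.9, -198.7, 206.2]
ee_rot: [0.001, 1.0, -0.002, -0.001]
contact_force: [0.4, -0.4, -1.4]
finger_gap: 20.2
```

Call:
move_arm(commands=[[-1.1,2.2,0,0,0,0],[-1.6,3.2,0,0,0,0],[-1.8,3.65,0,0,0,0],[-1.85,3.74,0.8,0,0,0],[-1.85,3.74,2.5,0,0,0],[-1.85,3.74,4.8,0,0,0],[-1.85,3.74,6.8,0,0,0],[-1.85,3.74,8,0,0,0]])

```text
t: 23.4
tcp_pos: [464.9, -230.8, 124.6]
ee_rot: [-0.0, 1.0, 0.002, -0.001]
contact_force: [-0.8, -0.0, -1.3]
finger_gap: 20.0
```

```bash
python3 - <<'E'
from h import *
o=robot.get_obs();print(o["tcp_pos"],o["contact_force"],o["torque"],o["t"],o["finger_gap"])
for n,(x,y,w,h) in(("side",(320,100,70,100)),("top",(335,220,100,80))):
    im=get_image(n)[:,:,::-1];cv2.imwrite(f"pics/{n}13.png",im)
    c=cv2.convertScaleAbs(cv2.resize(im[y:y+h,x:x+w],None,fx=6,fy=6,interpolation=cv2.INTER_CUBIC),alpha=2)
    for a in np.linspace(0,6.28,40):
        p=(proj(n,[465+15*np.cos(a),-233+15*np.sin(a),126.9-63.2])-[x,y]+.5)*6-.5
        cv2.circle(c,(int(p[0]),int(p[1])),1,(0,0,255),-1)
    cv2.imwrite(f"pics/{n}13d.png",c)
E
```

```text
[ 464.88719844 -230.84364638  124.6389611 ] [-0.80362047 -0.02018164 -1.26614392] [-0.01897955  0.03592022  0.00965293] 23.4 20.04995377992853
```

View pics/side13d.png

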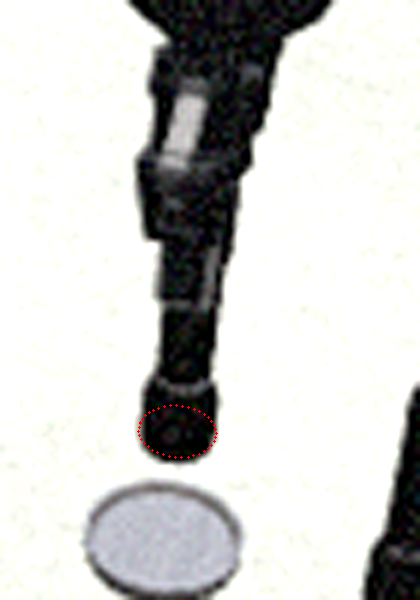

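View pics/top13d.png

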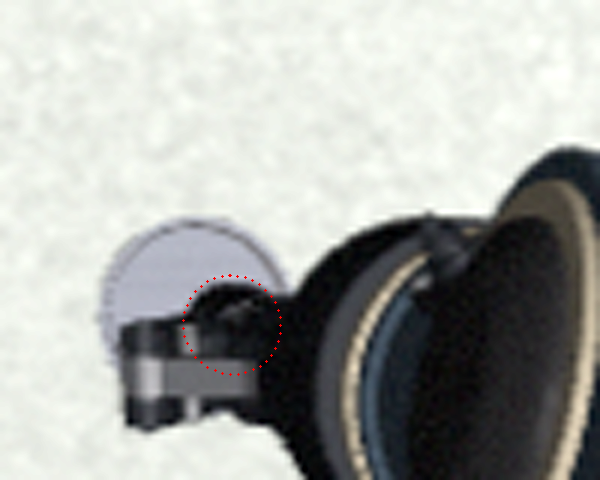

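Call:
move_arm(commands=[[0,0,0.5,0,0,0],[0,0,1.5,0,0,0],[0,0,2.6,0,0,0],[0,0,3.7,0,0,0],[0,0,4.6,0,0,0],[0,0,5.1,0,0,0],[0,0,5.4,0,0,0],[0,0,5.4,0,0,0]])

```text
t: 24.3
tcp_pos: [465.0, -233.2, 72.4]
ee_rot: [0.001, 1.0, 0.0, -0.0]
contact_force: [0.3, 0.2, -1.5]
finger_gap: 20.3
```

Call:
move_arm(commands=[[0,0,0.05,0,0,0],[0,0,0.1,0,0,0],[0,0,0.15,0,0,0],[0,0,0.2,0,0,0],[0,0,0.25,0,0,0],[0,0,0.3,0,0,0],[0,0,0.3,0,0,0],[0,0,0.3,0,0,0]])

```text
t: 25.1
tcp_pos: [465.1, -233.2, 69.7]
ee_rot: [0.001, 1.0, 0.0, 0.0]
contact_force: [-0.1, 0.4, -0.0]
finger_gap: 20.3
```

Call:
move_arm(commands=[[0,0,0.02,0,0,0],[0,0,0.04,0,0,0],[0,0,0.06,0,0,0],[0,0,0.06,0,0,0],[0,0,0.06,0,0,0],[0,0,0.06,0,0,0],[0,0,0.06,0,0,0],[0,0,0.06,0,0,0]])

```text
t: 25.9
tcp_pos: [465.1, -233.3, 69.1]
ee_rot: [0.001, 1.0, 0.0, 0.0]
contact_force: [-0.2, -0.5, -1.3]
finger_gap: 20.2
```

Call:
move_arm(commands=[[0,0,0.02,0,0,0],[0,0,0.04,0,0,0],[0,0,0.06,0,0,0],[0,0,0.08,0,0,0],[0,0,0.1,0,0,0],[0,0,0.1,0,0,0],[0,0,0.1,0,0,0],[0,0,0.1,0,0,0]])

```text
t: 26.7
tcp_pos: [465.1, -233.3, 68.1]
ee_rot: [0.001, 1.0, 0.0, 0.0]
contact_force: [0.2, 1.1, -0.8]
finger_gap: 19.8
```

Call:
move_arm(commands=[[0,0,0.02,0,0,0],[0,0,0.04,0,0,0],[0,0,0.06,0,0,0],[0,0,0.08,0,0,0],[0,0,0.1,0,0,0],[0,0,0.1,0,0,0],[0,0,0.1,0,0,0],[0,0,0.1,0,0,0]])

```text
t: 27.5
tcp_pos: [465.4, -233.3, 67.5]
ee_rot: [0.001, 1.0, 0.0, 0.0]
contact_force: [-0.9, 0.3, 5.5]
finger_gap: 20.2
```

Call:
move_arm(commands=[[0,0,0,0,0,0],[0,0,0,0,0,0],[0,0,0,0,0,0],[0,0,0,0,0,0],[0,0,0,0,0,0],[0,0,0,0,0,0],[0,0,0,0,0,0],[0,0,0,0,0,0]], jaw=6)

```text
t: 28.3
tcp_pos: [465.1, -233.2, 67.1]
ee_rot: [0.001, 1.0, 0.0, 0.0]
contact_force: [0.9, -0.5, 0.3]
finger_gap: 59.9
```

```bash
python3 - <<'E'
from h import *
o=robot.get_obs();print(o["tcp_pos"],o["contact_force"],o["t"],o["finger_gap"])
n="side";x,y,w,h=320,100,70,100
im=get_image(n)[:,:,::-1];cv2.imwrite(f"pics/{n}14.png",im)
cv2.imwrite(f"pics/{n}14d.png",cv2.convertScaleAbs(cv2.resize(im[y:y+h,x:x+w],None,fx=6,fy=6,interpolation=cv2.INTER_CUBIC),alpha=2.5))
E
```

```text
[ 465.11181777 -233.24575238   67.13406523] [ 0.87145812 -0.53776017  0.31974349] 28.3 59.932426693503764
```

View pics/side14d.png

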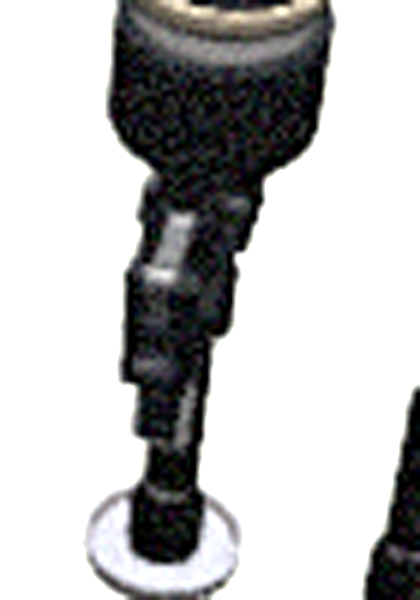

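Call:
move_arm(commands=[[0,0,-0.3,0,0,0],[0,0,-1,0,0,0],[0,0,-2.5,0,0,0],[0,0,-5,0,0,0],[0,0,-8,0,0,0],[0,0,-11,0,0,0],[0,0,-13,0,0,0],[0,0,-14,0,0,0]])

```text
t: 29.15
tcp_pos: [466.1, -233.3, 209.8]
ee_rot: [0.002, 1.0, -0.0, 0.002]
contact_force: [-1.1, 0.0, -0.7]
finger_gap: 60.1
```

Call:
move_arm(commands=[[0,1,0,0,0,0],[0,3,0,0,0,0],[0,6,0,0,0,0],[0,10,0,0,0,0],[0,14,0,0,0,0],[0,17,0,0,0,0],[0,18,0,0,0,0],[0,18,0,0,0,0]])

```text
t: 29.95
tcp_pos: [463.6, -414.4, 205.6]
ee_rot: [0.0, 1.0, -0.002, -0.001]
contact_force: [-0.9, -0.6, -0.3]
finger_gap: 60.0
```

```bash
python3 - <<'E'
from fl import *
o=robot.get_obs();print(o["tcp_pos"],o["contact_force"],o["t"])
I={}
for n,(x,y,w,h) in(("side",(190,140,220,150)),("top",(145,170,255,120))):
    im=get_image(n)[:,:,::-1].copy();I[n]=im;cv2.imwrite(f"pics/{n}15.png",im)
    k=3.5 if n=="side" else 3
    cv2.imwrite(f"pics/{n}15d.png",cv2.convertScaleAbs(cv2.resize(im[y:y+h,x:x+w],None,fx=k,fy=k,interpolation=cv2.INTER_CUBIC),alpha=2))
s,t=I["side"],I["top"]
R=[(205,257,30,22),(225,226,25,20),(243,201,22,17)]
T=[(150,184,26,26),(195,183,26,26),(240,181,26,26)]
for r,q in zip(R,T):
    cs,a,m=ell(s,r,lambda c:c.min(2)>135); ct,b,m2=ell(t,q,lambda c:c.min(2)>110)
    X,res=tri(cs,ct);print(cs.round(2),a.round(1),ct.round(2),b.round(1),X.round(1),res.round(2))
E
```

```text
[ 463.63789299 -414.43090202  205.64147328] [-0.88107857 -0.63479643 -0.286527  ] 29.95
[219.99 268.4 ] [11.7 15.7] [161.63 196.16] [16.3 16.7] [614.7 146.  104. ] [ 0.42  0.06 -0.17 -0.49]
[237.47 236.82] [10.9 14.4] [207.14 194.96] [16.2 16.3] [614.9  65.3 103.3] [ 0.41  0.05 -0.18 -0.51]
[252.96 209.06] [ 9.4 13.1] [252.18 193.63] [16.1 16.3] [615.3 -14.8 101.9] [ 0.34  0.04 -0.15 -0.44]
```

View pics/side15d.png

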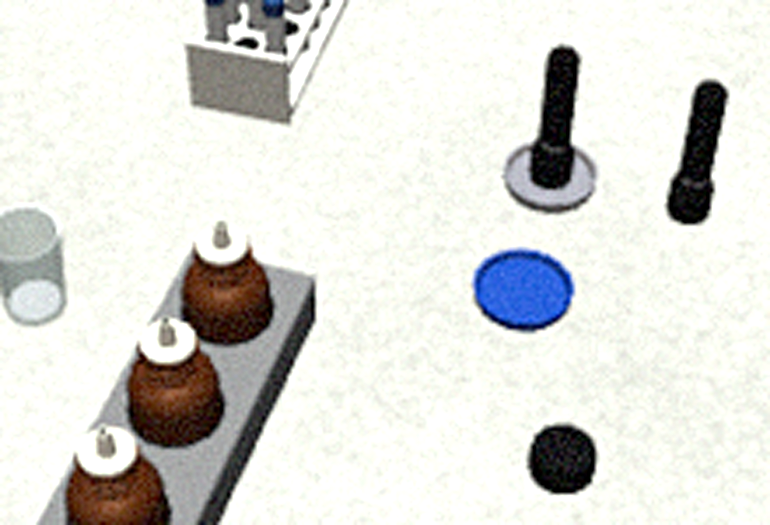

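View pics/top15d.png

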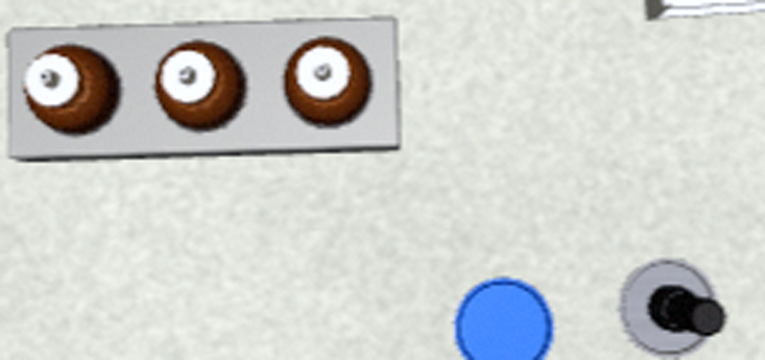

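The middle flange is down from 110.5 to 103.3 mm with its xy unchanged (side 237,237; top 207,195). The pusher stands upright in the steel dish, clear of the arm, and nothing else appears to have moved. Handing in.

```bash
python3 - <<'E'
from rig import robot
print(robot.hand_in())
E
```

```text
the job is handed in; nothing more can be done
None
```

The insert in the middle bottle is pressed home, and the pusher is back upright in the steel dish. I handed in at about 30 s of the 58 s allowed; no verdict is reported.

**What I did:** I took the pusher from the steel dish, the farther of the two look-alikes, and put it over the spout of the middle bottle. It snapped home after resisting up to about 8.6 N. I then held about 14 N axially (13.1 N wrist reading plus about 1.1 N for the pusher's weight) for over a second. The highest wrist reading was 13.5 N, so the 25 N limit was never close. I put the pusher back within about 2 mm of the dish's centre and drew the arm away.

**Last checks:**
- **Insert:** its flange dropped 7.2 mm, from 110.5 to 103.3 mm, with its horizontal position unchanged within 0.1 mm. In both views it lies level on the neck like its neighbours.
- **Pusher and the rest:** the pusher stands upright in the dish. The beaker, rack and cap in the last close-ups look unmoved. The second cap was outside those crops, so I did not re-check it.

**Disagreements:**
- The fingertips looked 20–25 mm higher in the pictures than the stated tool geometry gives. I did not explain this, but aligned the foot to the insert by camera, and the contact forces agreed with the expected heights.
- During the hold there was also a side force of about 3 N in x at the wrist, probably from the arm giving under load.

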